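Hook the trapped tension bar out of the loom bed

ROBOT

A 6-joint arm with a two-finger parallel gripper is mounted at the origin on the work surface. World frame = base frame: x ahead of the robot, y to its left, z up, the work surface at z = 0. Lengths are in m, angles in rad, forces in N, time in s.
With the tool pointing down it reaches from about 0.25 to 0.775 m from the base axis. Payload 4 kg.
Tool frame: the origin (TCP) lies midway between the tips of the shut fingers; the grasp point (between the pads) lies 19 mm behind it; y points along the fingers, x is the direction in which the jaws open and shut, and the axes are right-handed (so a half turn about y gives the same grasp; the last joint's range is limited). The gripper opens to 94 mm and grips with 3 to 60 N. Pads are 16 mm wide; open, the fingers measure 119 mm over their backs; the gripper's body (75 mm by 177 mm) begins 78 mm behind the grasp point.
Start: joints at [-1.338, 0.087, 1.371, -0, 1.684, -0.103], TCP at [0.181, -0.519, 0.206] pointing down, gripper open.
Joint ranges: [-3.1, 3.1], [-0.76, 2.03], [0.27, 2.55], [-1.08, 4.22], [0.17, 2.65], [-2.57, 2.57]. Speed limits (rad/s): [2.79, 2.79, 3.14, 3.14, 3.14, 3.14].

INTERFACE

Orientations are given as [roll, pitch, yaw] about the fixed x, y, z axes, in that order (R = Rz(yaw) Ry(pitch) Rx(roll)).
In Python, from bench import robot, snapshot, camera_info, ticket gives the robot as it stands.
- The arm moves only by the shell command python3 -m creep 'ROWS'. ROWS is JSON, a list of rows, each an object with "slide": the shift along the tool's x, y, z in mm, a list of three; "roll": the turn about the tool's y in degrees; "grip": the closure, from 0 (fully open) to 1 (shut). In form: [{"slide": [x, y, z], "roll": roll, "grip": grip}, ...]. A call has 1 to 20 rows; each row is the pose to reach, as a shift and turn from the pose commanded when the call began, along the tool's axes at that moment; what a row does not reach only later rows make up. A row lasts 1/12 s, in which the tool goes at most 41.7 mm and 7.16 degrees, less where a joint would pass 70% of its speed; a pose out of reach is approached as far as the arm can. A call with a gripper value outside its range is refused whole. The fingers move at their own pace and stop on an object; the grip force is fixed at half the most. Time passes only in rows, so rows that repeat a pose let the fingers close. It gives the time, the measured TCP pose, the force and the opening at its end, in the units of the state.
- robot.get_obs(): the state, without advancing time (a new reading comes with each control period).
- snapshot(name): name is "scene" or "top" or "wrist"; returns the picture (384x512x3 uint8, red, green, blue); there is no depth.
- camera_info(name): a dict with "fx", "fy", "cx", "cy" (pixels), "cam_to_world" (4x4, takes a point from camera to world coordinates). Camera axes: x right, y down, z forward; pixel columns grow to the right and rows downward; lengths in m; the calibration is good to about 2 mm. A picture is of the moment at which its call begins: read the wrist's pose just before it. camera_info takes no time and is no camera call; for the wrist camera it gives the pose at the moment of the call.
- ticket.close_job(): hands the job in, once; it reports no verdict.
The state is a dict: "time": time; "joint_positions": joint angles; "qvel": joint speeds; "joint_torque": joint torques, N m; "tool_pos": TCP position; "ee_rot": TCP orientation; "wrist_force": force on the tool from outside, world axes, zero at the start; "wrist_torque": the same for the moment, N m; "width": finger opening in m.
Only numpy, scipy, OpenCV 4.12 (cv2) and the standard library are available. Lean on these libraries where they do the work, as an engineer would, in place of code of your own. Each camera call takes 0.05 s, during which the arm holds its last target.

TASK

The loom's dark tension bar has slid down into the covered slot of the wooden loom bed. Take the hooked pick from its cradle, catch the bar's eye with the hook and drag the bar out until it lies entirely clear of the covered part (do not touch the bar with the fingers before that); then set the pick back in its cradle as you found it and lay the bar gently, flat, in the empty wide bay of the sorting tray. Leave the spool, the bead jar and the rotary tool where they are.

Things in the scene. Friction and masses are not known exactly. Their poses are not given: they have to be found in the camera images.
- bed: Loom bed, pale wood, fixed, 80 mm wide (x), 360 mm long (y, across the robot's front). Origin: centre of its underside. Floor at z = 12 mm. From y = -170 to +20 mm it is a channel 40 mm wide inside, covered by two lips (underside z = 30 mm, top z = 39 mm) with an open gap 18 mm wide between them along x = 0; a wall closes the end at y = -170.
- slot_mouth (a point): Centre of the slot's mouth, on the bed's floor at the bed's y = +20 mm, where the cover ends; axes as the bed's. From here towards +y the floor runs on 160 mm as an open flat apron, 80 mm wide, without walls; the bar slides out that way.
- bar_mid (a point): Tension bar, dark wood, 34 mm wide (x), 120 mm long (y), 14 mm thick, about 0.07 kg. This point is its centre (7 mm above its underside). It lies on the bed's floor in the covered slot and cannot be lifted out there.
- bar_eye (a point): Centre of the bar's eye, a round hole 22 mm wide right through the bar, 42 mm from the bar's centre towards +y (the end nearer the mouth). Seen from above through the gap.
- pick_grip (a point): Hooked pick, about 0.08 kg: wooden handle 124 mm long (y), 20 mm wide (x), 22 mm high (z), then a level round steel shank 7 mm thick along +y, bent square down at its end into a leg. This point is in the middle of the handle's section, near the centre of mass, 12 mm from the handle's middle towards the hook. In the cradle its axes are the cradle's.
- hook_tip (a point): Lower end of the pick's leg (7 mm thick, round): 138 mm towards +y from pick_grip and 62 mm below it.
- cradle_seat (a point): Cradle, pale wood, fixed: base 70 x 130 mm, 10 mm thick, with two notched uprights 16 mm thick at y = -50 and +50 mm that carry the pick's handle, hook towards +y; between them the handle is free from above over 84 mm. Notches 30 mm wide, 11 mm deep, cheeks' tops 82 mm above the table. This point, 82 mm above the table: where the handle's middle rests.
- tray_bay (a point): Sorting tray, pale wood, fixed, 145 x 180 mm, walls 23 mm high above the table. This point is the centre of the floor (5 mm above the table) of its empty bay, 95 mm wide (x) and 170 mm long (y) inside, on the tray's -x side; the narrow bay beside it (+x) holds rods.
- spool_mid (a point): Wooden thread spool, 42 mm wide, 68 mm tall, upright; its centre. To be left alone.
- jar_mid (a point): Amber glass bead jar, 64 mm wide, 70 mm tall; its centre. To be left alone.
- rotary_mid (a point): Grey rotary hand tool lying flat, about 180 mm long (x), 46 mm wide, 42 mm high; its centre. To be left alone.
- bar: The tension bar itself; origin at the centre of its underside.
- pick: The hooked pick itself; origin in the middle of its handle.
Things that resemble listed ones, but are neither listed nor needed, are in the scene too. Leave any pink, purple or yellow look-alike of the bar alone.

How it is judged:
By the outcome, as a careful person would: the job done as asked, in the order asked, and still so for the second after the job is handed in, with the robot touching nothing.
It also fails if it takes over 72 s, if anything falls off the work surface, if the arm or the gripper's body presses on something with over 40 N, if the wrist force passes 120 N, or if a joint passes its speed limit or range.

## Working session

There is one attempt and no reset: what is moved stays moved. The work goes in short steps, Python scripts to look and compute and a shell command to move; the robot and the scene stay as the last step left them, time stands still between calls to the robot, and variables do not carry over. Pictures are saved under pics/ and viewed, and the job is handed in when it is done.

```bash
ls; mkdir -p pics; python3 - <<'E'
from bench import robot, snapshot, camera_info
import cv2
print(robot.get_obs())
for n in ("scene","top","wrist"):
    im=snapshot(n); cv2.imwrite(f"pics/a_{n}.png",im[:,:,::-1]); ci=camera_info(n); print(n,{k:(v if not hasattr(v,'round') else v) for k,v in ci.items()})
E
```

```text
pics
{'time': 0.0, 'joint_positions': array([-1.33808331e+00,  8.79499604e-02,  1.37223967e+00, -1.06483631e-05,
        1.68358201e+00, -1.03115442e-01]), 'qvel': array([-0.00158409,  0.00032014,  0.00028123,  0.00088359, -0.00113757,
        0.00062533]), 'joint_torque': array([-8.39736167e-04, -3.40187466e+01, -3.02423036e+01,  7.17013003e-02,
        3.31327273e-02, -1.77503907e-04]), 'tool_pos': array([ 0.18111185, -0.5187515 ,  0.20431433]), 'ee_rot': array([-1.57058256,  0.0021685 , -1.23496882]), 'wrist_force': array([-0.3558018 ,  0.84493486,  0.1458414 ]), 'wrist_torque': array([-0.01960656,  0.00946272,  0.02792891]), 'width': 0.0941422567623074}
scene {'fx': 403.30366971325805, 'fy': 403.30366971325805, 'cx': 260.7982378543188, 'cy': 192.98702135284148, 'cam_to_world': array([[ 8.28387106e-01,  4.12791727e-01, -3.78652602e-01,
         9.98571745e-01],
       [ 5.60155878e-01, -6.10989940e-01,  5.59389565e-01,
        -6.39597475e-01],
       [-4.41545650e-04, -6.75495584e-01, -7.37363900e-01,
         9.01667898e-01],
       [ 0.00000000e+00,  0.00000000e+00,  0.00000000e+00,
         1.00000000e+00]])}
top {'fx': 354.039303819466, 'fy': 354.039303819466, 'cx': 254.4004745256064, 'cy': 190.3248469322667, 'cam_to_world': array([[ 0.02405782, -0.99405325,  0.10620435,  0.45375407],
       [-0.99944713, -0.02147666,  0.02538101, -0.03405365],
       [-0.02294916, -0.10675625, -0.99402034,  1.06881533],
       [ 0.        ,  0.        ,  0.        ,  1.        ]])}
wrist {'fx': 303.10474941720446, 'fy': 303.10474941720446, 'cx': 253.8181797688478, 'cy': 194.66060357677407, 'cam_to_world': array([[ 0.33058107, -0.91370612, -0.23634146,  0.25052878],
       [-0.94377581, -0.32053444, -0.08090049, -0.49403436],
       [-0.0018363 ,  0.24979752, -0.96829635,  0.38414064],
       [ 0.        ,  0.        ,  0.        ,  1.        ]])}
```

View pics/a_scene.png

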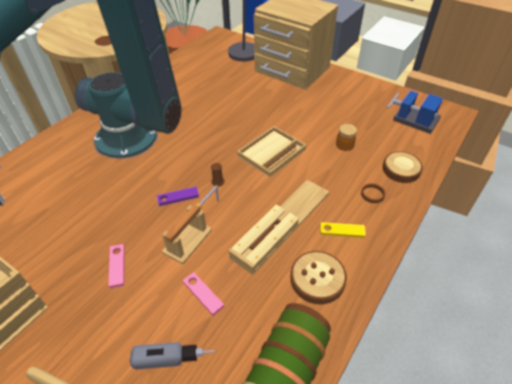

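View pics/a_top.png

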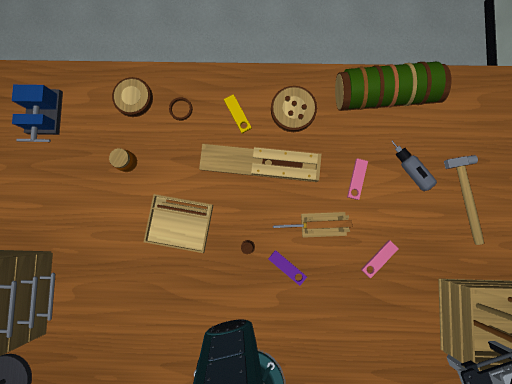

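View pics/a_wrist.png

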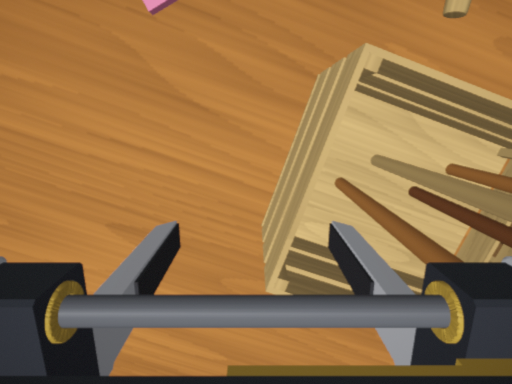

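The top view shows the bed at (200–320, 145–180), the cradle with the pick at (273–350, 212–237), and the tray at (145–212, 195–252). The robot is at the bottom. The jar seems to be the dark spot at (247,247), the spool is at (122,160), and the pink, yellow and purple bars are decoys. I'll zoom in next.

```bash
python3 - <<'E'
import cv2
t=cv2.imread("pics/a_top.png"); s=cv2.imread("pics/a_scene.png")
cv2.imwrite("pics/z1.png",cv2.resize(t[138:188,194:328],None,fx=6,fy=6,interpolation=cv2.INTER_CUBIC))
cv2.imwrite("pics/z2.png",cv2.resize(t[200:250,260:360],None,fx=8,fy=8,interpolation=cv2.INTER_CUBIC))
cv2.imwrite("pics/z3.png",cv2.resize(s[150:280,150:340],None,fx=4,fy=4,interpolation=cv2.INTER_CUBIC))
cv2.imwrite("pics/z4.png",cv2.resize(t[185:260,135:260],None,fx=6,fy=6,interpolation=cv2.INTER_CUBIC))
E
```

```text
(no output)
```

View pics/z1.png

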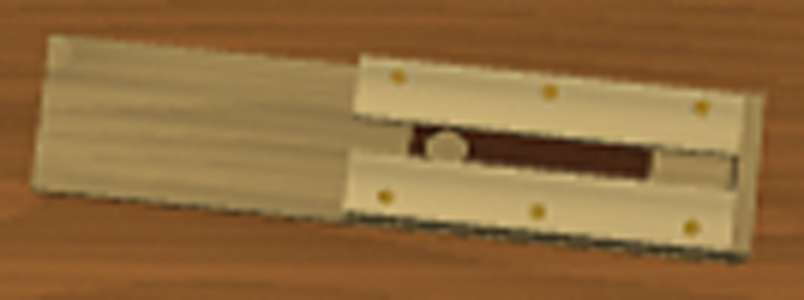

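View pics/z2.png

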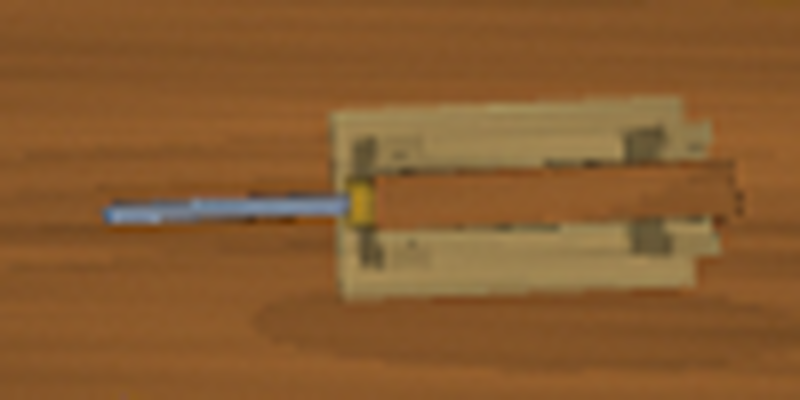

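View pics/z3.png

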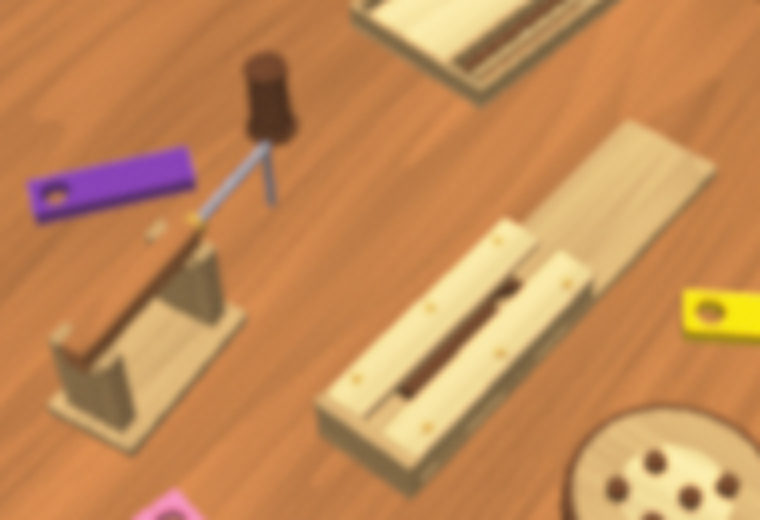

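View pics/z4.png

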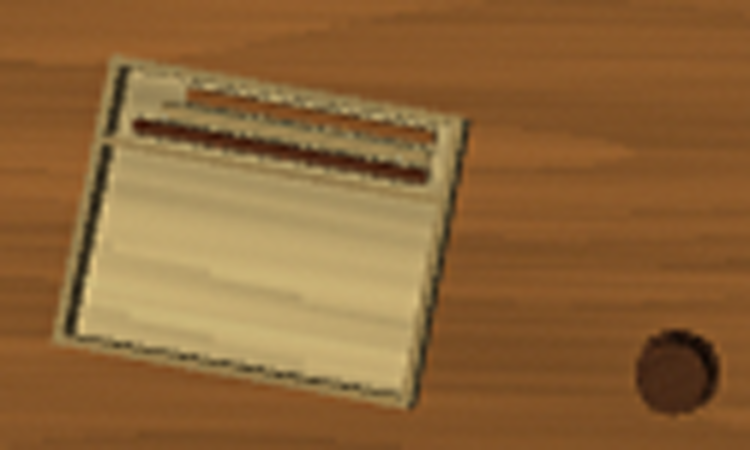

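```bash
cat > h.py <<'E'
import numpy as np, cv2
from bench import robot, snapshot, camera_info
def cast(ci,u,v,z):
    M=np.array(ci["cam_to_world"]); d=M[:3,:3]@np.array([(u-ci["cx"])/ci["fx"],(v-ci["cy"])/ci["fy"],1.])
    o=M[:3,3]; return (o+d*(z-o[2])/d[2])
def proj(ci,p):
    M=np.array(ci["cam_to_world"]); q=M[:3,:3].T@(np.array(p)-M[:3,3]); return ci["fx"]*q[0]/q[2]+ci["cx"],ci["fy"]*q[1]/q[2]+ci["cy"]
def snap(name,fn,n="wrist"):
    ci=camera_info(n); im=snapshot(n)[:,:,::-1].copy(); cv2.imwrite("pics/"+fn,im); np.savez("pics/"+fn+".npz",**ci); return im,ci
def load(fn):
    d=np.load("pics/"+fn+".npz"); return {k:d[k] for k in d.files}
def go(p,yaw=None,o=None):
    """tool-axis slide (mm) and roll (deg) to bring the TCP to p with given yaw"""
    o=o or robot.get_obs(); from scipy.spatial.transform import Rotation as R
    Rm=R.from_euler('xyz',o["ee_rot"]).as_matrix()
    s=Rm.T@(np.array(p)-o["tool_pos"])*1000
    r=None if yaw is None else -np.degrees((yaw-o["ee_rot"][2]+np.pi)%(2*np.pi)-np.pi)
    print("slide",s.round(1),"roll",None if r is None else round(r,1))
E
python3 - <<'E'
from h import *
ci=camera_info("top")
c=lambda z,u,v,s,ou,ov: cast(ci,ou+(u+.5)/s-.5,ov+(v+.5)/s-.5,z)[:2].round(4)
b=lambda u,v,z:c(z,u,v,6,194,138)
print("apron",b(50,35,.012),b(35,190,.012)); print("lip",b(360,55,.039),b(345,210,.039)); print("wall",b(765,93,.039),b(745,258,.039))
print("eye",b(445,147,.026),"bar ends",b(412,140,.026),b(652,165,.026))
p=lambda u,v,z:c(z,u,v,8,260,200)
print("shank",p(107,213,.082),p(345,206,.082),"handle",p(375,200,.093),p(735,190,.093))
print("cradle base",p(333,112,.01),p(345,298,.01),p(692,288,.01))
t=lambda u,v,z:c(z,u,v,6,135,185)
print("tray",t(110,57,.023),t(468,120,.023),t(410,408,.023),t(55,343,.023),"spool",t(677,372,.068))
E
```

```text
apron [0.7074 0.1568] [0.6273 0.1613]
lip [ 0.6937 -0.0022] [0.6161 0.0033]
wall [ 0.6784 -0.2016] [ 0.5964 -0.1922]
eye [ 0.6508 -0.0453] bar ends [ 0.654  -0.0288] [ 0.6438 -0.148 ]
shank [ 0.4604 -0.0626] [ 0.4648 -0.1448] handle [ 0.4669 -0.1537] [ 0.4732 -0.2761]
cradle base [ 0.5003 -0.1481] [ 0.4317 -0.1532] [ 0.4385 -0.2807]
tray [0.5476 0.2956] [0.5203 0.1157] [0.3791 0.1389] [0.4061 0.3151] spool [0.402  0.0072]
```

```bash
python3 - <<'E'
from h import *
go([.4694,-.203,.19],.053)
E
```

```text
slide [-203.2   15.   376.3] roll -73.8
```

```bash
python3 -m creep '[{"slide":[-15,0,28],"roll":-5,"grip":0},{"slide":[-33,0,62],"roll":-11,"grip":0},{"slide":[-51,0,95],"roll":-17,"grip":0},{"slide":[-69,2,128],"roll":-23,"grip":0},{"slide":[-87,4,161],"roll":-30,"grip":0},{"slide":[-105,6,194],"roll":-36,"grip":0},{"slide":[-123,8,228],"roll":-43,"grip":0},{"slide":[-141,10,261],"roll":-50,"grip":0},{"slide":[-159,12,294],"roll":-57,"grip":0},{"slide":[-177,14,328],"roll":-63,"grip":0},{"slide":[-192,15,356],"roll":-69,"grip":0},{"slide":[-200,15,371],"roll":-72,"grip":0},{"slide":[-203,15,376],"roll":-73.8,"grip":0},{"slide":[-203,15,376],"roll":-73.8,"grip":0},{"slide":[-203,15,376],"roll":-73.8,"grip":0}]'; python3 - <<'E'
from h import *
o=robot.get_obs(); print(o["tool_pos"],o["ee_rot"],o["time"],o["wrist_force"])
snap("wrist","b_wrist.png")
E
```

```text
time: 1.4
tool_pos: [0.4689, -0.2042, 0.1902]
ee_rot: [-1.571, 0.001, 0.052]
wrist_force: [0.0, -0.2, 0.0]
width: 0.0935
[ 0.46886572 -0.20417507  0.19024707] [-1.57124287e+00  9.44364448e-04  5.19998872e-02] 1.4 [ 0.04659344 -0.18516113  0.00900671]
```

View pics/b_wrist.png

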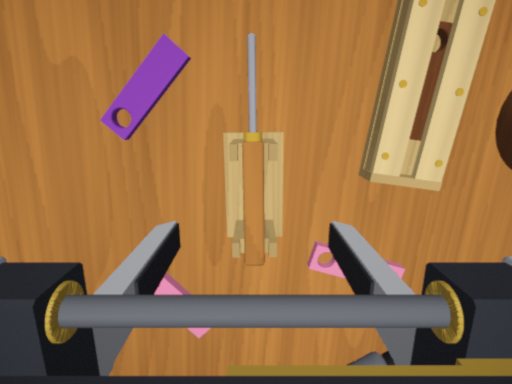

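The wrist view shows the handle from (253,140) to (255,263), the shank end at (251,36) and the bar's eye near (439,40).

```bash
python3 - <<'E'
from h import *
im=cv2.imread("pics/b_wrist.png"); ci=load("b_wrist.png")
f=lambda u,v,z: cast(ci,u,v,z)[:2].round(4)
hsv=cv2.cvtColor(im,cv2.COLOR_BGR2HSV)
for r in (155,175,195,215): print(r, [tuple(int(q) for q in hsv[r,c]) for c in range(232,280,4)])
print("shank tip",f(251,35,.082),"ferrule",f(252.5,133,.082), f(252.5,141,.093),"end",f(255,263,.093))
print("eye", f(439,40,.026))
# predicted
for nm,p in dict(grip=(.4694,-.203,.082),tip=(.462,-.065,.02)).items(): print(nm,proj(ci,p))
cv2.imwrite("pics/b_z.png",cv2.resize(im[20:275,200:310],None,fx=2.3,fy=2.3,interpolation=cv2.INTER_CUBIC))
cv2.imwrite("pics/b_z2.png",cv2.resize(im[0:200,350:500],None,fx=3,fy=3,interpolation=cv2.INTER_CUBIC))
E
```

```text
155 [(20, 112, 186), (20, 111, 183), (20, 108, 200), (16, 167, 183), (16, 165, 190), (16, 165, 188), (16, 167, 186), (16, 167, 185), (19, 120, 176), (20, 115, 168), (20, 112, 186), (20, 112, 186)]
175 [(20, 109, 202), (20, 109, 202), (20, 108, 200), (16, 164, 184), (16, 166, 192), (16, 165, 190), (16, 165, 189), (16, 165, 187), (19, 124, 173), (20, 108, 203), (20, 109, 199), (20, 108, 203)]
195 [(20, 108, 203), (20, 108, 200), (20, 108, 207), (16, 162, 175), (16, 164, 191), (16, 165, 192), (16, 166, 190), (16, 165, 188), (19, 119, 186), (20, 108, 204), (20, 110, 200), (20, 108, 203)]
215 [(20, 108, 205), (20, 109, 199), (20, 107, 209), (16, 152, 173), (16, 166, 191), (16, 166, 192), (16, 166, 191), (16, 168, 188), (18, 131, 169), (20, 108, 204), (20, 108, 200), (20, 110, 200)]
shank tip [ 0.4599 -0.0628] ferrule [ 0.4655 -0.1456] [ 0.4659 -0.1521] end [ 0.4747 -0.2725]
eye [ 0.6532 -0.044 ]
grip (np.float64(253.41713258038007), np.float64(192.84778806320384))
tip (np.float64(253.3985659107708), np.float64(52.49626568368615))
```

View pics/b_z.png

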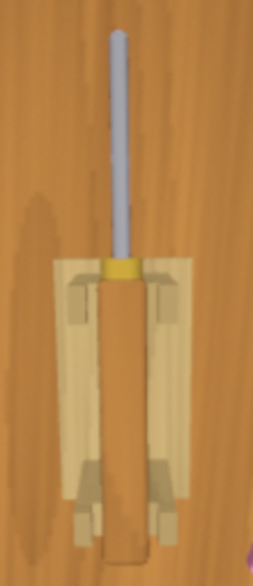

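View pics/b_z2.png

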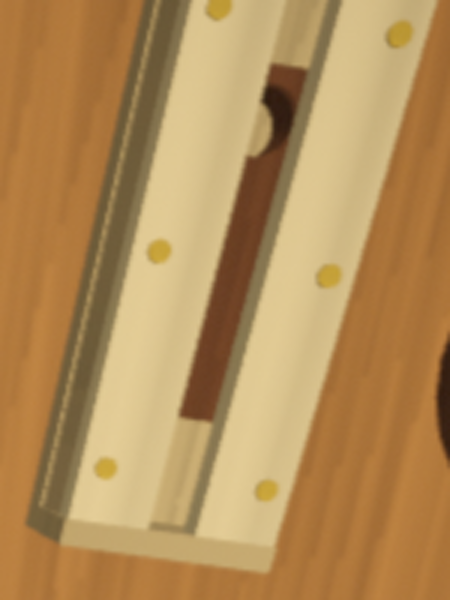

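```bash
python3 - <<'E'
from h import *
go([.4692,-.203,.063],.057)
E
```

```text
slide [  0.7 127.4   1.6] roll -0.3
```

```bash
python3 -m creep '[{"slide":[0,15,1],"roll":0,"grip":0},{"slide":[0.5,40,1],"roll":0,"grip":0.2},{"slide":[0.5,65,1.5],"roll":0,"grip":0.4},{"slide":[0.5,90,1.5],"roll":0,"grip":0.5},{"slide":[0.5,112,1.5],"roll":0,"grip":0.5},{"slide":[0.5,127,1.5],"roll":0,"grip":0.5},{"slide":[0.5,127,1.5],"roll":0,"grip":0.5},{"slide":[0.5,127,1.5],"roll":0,"grip":0.5},{"slide":[0.5,127,1.5],"roll":0,"grip":1},{"slide":[0.5,127,1.5],"roll":0,"grip":1},{"slide":[0.5,127,1.5],"roll":0,"grip":1},{"slide":[0.5,127,1.5],"roll":0,"grip":1},{"slide":[0.5,127,1.5],"roll":0,"grip":1},{"slide":[0.5,127,1.5],"roll":0,"grip":1}]'; python3 - <<'E'
from h import *
snap("wrist","c_wrist.png")
snap("scene","c_scene.png","scene")
E
```

```text
time: 2.62
tool_pos: [0.4701, -0.2026, 0.0645]
ee_rot: [-1.572, -0.001, 0.053]
wrist_force: [-1.4, -0.8, 4.0]
width: 0.0198
```

View pics/c_wrist.png

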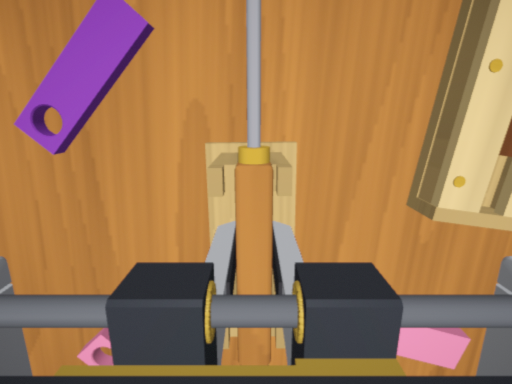

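Grasped with the opening at 19.8 mm, which matches the handle. I'll lift straight up.

```bash
python3 -m creep '[{"slide":[0,-5,0],"roll":0,"grip":1},{"slide":[0,-15,0],"roll":0,"grip":1},{"slide":[0,-30,0],"roll":0,"grip":1},{"slide":[0,-45,0],"roll":0,"grip":1},{"slide":[0,-60,0],"roll":0,"grip":1},{"slide":[0,-70,0],"roll":0,"grip":1},{"slide":[0,-75,0],"roll":0,"grip":1},{"slide":[0,-75,0],"roll":0,"grip":1}]'; python3 - <<'E'
from h import *
go([.6406,-.182,.135],-.083)
E
```

```text
time: 3.38
tool_pos: [0.4705, -0.2025, 0.14]
ee_rot: [-1.572, -0.002, 0.053]
wrist_force: [0.2, -1.0, -0.9]
width: 0.0198
slide [170.9   5.4  11.5] roll 7.8
```

```bash
python3 -m creep '[{"slide":[8,0,0],"roll":0.5,"grip":1},{"slide":[25,0,2],"roll":1,"grip":1},{"slide":[45,1,3],"roll":2,"grip":1},{"slide":[68,2,5],"roll":3,"grip":1},{"slide":[92,3,6],"roll":4.2,"grip":1},{"slide":[115,4,8],"roll":5.4,"grip":1},{"slide":[137,5,9],"roll":6.4,"grip":1},{"slide":[155,5,10],"roll":7,"grip":1},{"slide":[166,5,11],"roll":7.6,"grip":1},{"slide":[171,5,11.5],"roll":7.8,"grip":1},{"slide":[171,5,11.5],"roll":7.8,"grip":1},{"slide":[171,5,11.5],"roll":7.8,"grip":1}]'; python3 - <<'E'
from h import *
o=robot.get_obs(); print(o["tool_pos"],o["ee_rot"],o["wrist_force"])
snap("wrist","d_wrist.png")
snap("top","d_top.png","top")
snap("scene","d_scene.png","scene")
im=cv2.imread("pics/d_scene.png"); cv2.imwrite("pics/d_sz.png",cv2.resize(im[100:290,180:350],None,fx=3,fy=3,interpolation=cv2.INTER_CUBIC))
E
```

```text
time: 4.38
tool_pos: [0.6394, -0.1814, 0.1322]
ee_rot: [-1.57, 0.002, -0.083]
wrist_force: [-0.9, 0.0, -1.0]
width: 0.0197
[ 0.63940623 -0.18144356  0.13221302] [-1.57043746  0.00228461 -0.08284438] [-0.91907923  0.0406927  -0.95175761]
```

View pics/d_wrist.png

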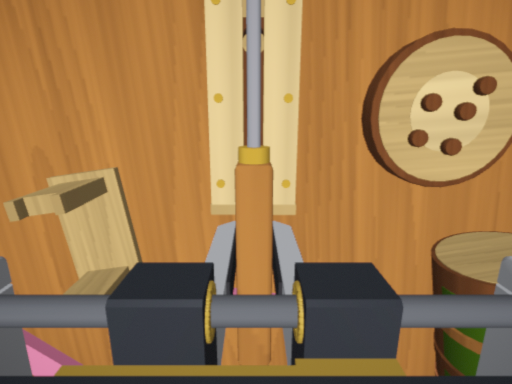

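View pics/d_sz.png

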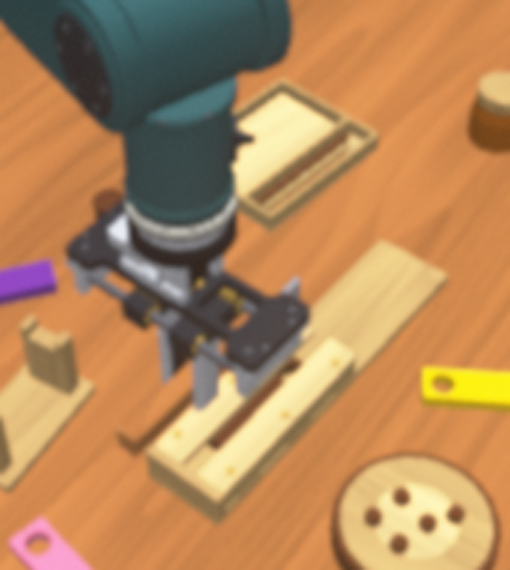

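```bash
python3 - <<'E'
from h import *
im=cv2.imread("pics/d_wrist.png"); ci=load("d_wrist.png")
cv2.imwrite("pics/d_wz.png",cv2.resize(im[0:110,200:310],None,fx=6,fy=5,interpolation=cv2.INTER_CUBIC))
f=lambda u,v,z: cast(ci,u,v,z).round(4)
th=-.083;y=np.array([-np.sin(th),np.cos(th)])
g=np.array([.6394,-.1814]); print("tip pred",g+.138*y)
print("eye",f(254,42,.026),f(254,42,.012)); 
for v in (20,42,150,205): 
  pass
print("screws",f(218,98,.039),f(289,98,.039),"wall",f(210,208,.039),f(296,208,.039))
print(proj(ci,np.r_[g+.138*y,.151]),proj(ci,np.r_[g,.151]))
t=cv2.imread("pics/d_top.png");cv2.imwrite("pics/d_tz.png",cv2.resize(t[130:200,190:340],None,fx=5,fy=5,interpolation=cv2.INTER_CUBIC))
E
```

```text
tip pred [ 0.65084085 -0.04387507]
eye [ 0.6513 -0.046   0.026 ] [ 0.6516 -0.043   0.012 ]
screws [ 0.6167 -0.0901  0.039 ] [ 0.6775 -0.0951  0.039 ] wall [ 0.5983 -0.1876  0.039 ] [ 0.6788 -0.1942  0.039 ]
(np.float64(252.26760164846584), np.float64(-27.509439972125534)) (np.float64(252.2655087222584), np.float64(249.09167707808774))
```

View pics/d_wz.png

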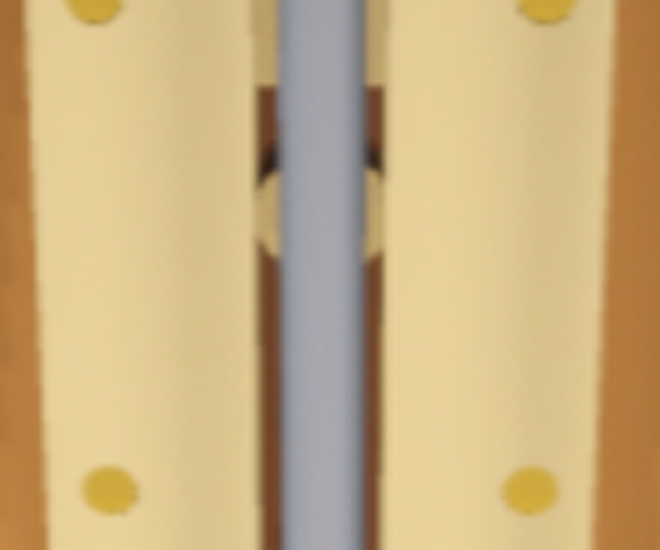

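View pics/d_tz.png

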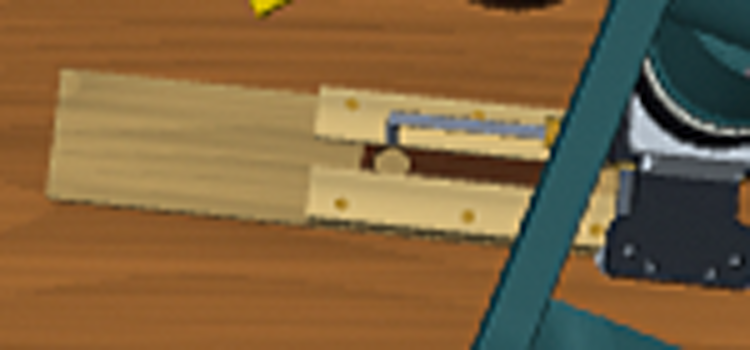

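```bash
python3 - <<'E'
from h import *
ci=load("d_wrist.png"); f=lambda u,v,z: cast(ci,u,v,z).round(4)
print("bar end",f(254,17.2,.026),"eye c",f(254,40.7,.026))
ct=load("d_top.png")
print("tip proj top",[ (np.array(proj(ct,(.6508,-.0439,z)))-[190,130])*5 for z in (.089,.151)], "eye zoom->", cast(ct,190+392/5,130+158/5,.026))
E
```

```text
bar end [ 0.6529 -0.0269  0.026 ] eye c [ 0.6514 -0.045   0.026 ]
tip proj top [array([387.97288019, 139.5581666 ]), array([389.63095737, 116.29488403])] eye zoom-> [ 0.65233012 -0.04716136  0.026     ]
```

```bash
python3 -m creep '[{"slide":[0.5,6,0],"roll":0,"grip":1},{"slide":[0.7,16,0],"roll":0,"grip":1},{"slide":[0.7,27,0],"roll":0,"grip":1},{"slide":[0.7,37,0],"roll":0,"grip":1},{"slide":[0.7,42,0],"roll":0,"grip":1},{"slide":[0.7,42,0],"roll":0,"grip":1},{"slide":[0.7,42,0],"roll":0,"grip":1}]'; python3 - <<'E'
from h import *
snap("top","e_top.png","top"); 
snap("scene","e_scene.png","scene")
t=cv2.imread("pics/e_top.png");a=cv2.resize(t[140:190,240:320],None,fx=8,fy=8,interpolation=cv2.INTER_CUBIC)
cv2.imwrite("pics/e_tz.png",a)
E
```

```text
time: 5.12
tool_pos: [0.6402, -0.1816, 0.0905]
ee_rot: [-1.57, 0.002, -0.083]
wrist_force: [-0.4, 0.1, -1.0]
width: 0.0198
```

View pics/e_tz.png

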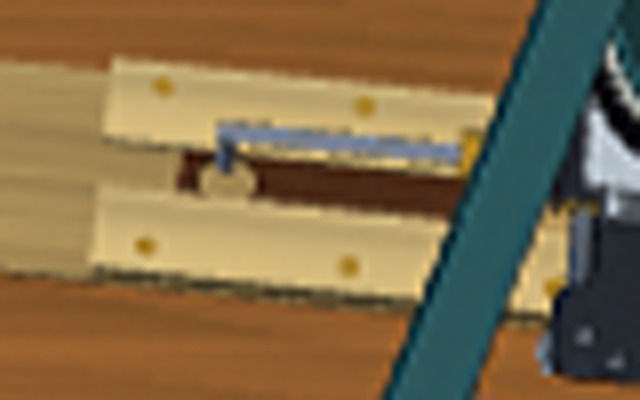

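The hook tip is at zoom (226,170) and the eye at (227,180), so lowering the hook will bring the two together.

```bash
python3 -m creep '[{"slide":[0,5,0],"roll":0,"grip":1},{"slide":[0,12,0],"roll":0,"grip":1},{"slide":[0,19,0],"roll":0,"grip":1},{"slide":[0,25,0],"roll":0,"grip":1},{"slide":[0,29,0],"roll":0,"grip":1},{"slide":[0,30,0],"roll":0,"grip":1},{"slide":[0,30,0],"roll":0,"grip":1}]'; python3 - <<'E'
from h import *
snap("top","f_top.png","top"); 
t=cv2.imread("pics/f_top.png");a=cv2.resize(t[140:190,240:320],None,fx=8,fy=8,interpolation=cv2.INTER_CUBIC)
cv2.imwrite("pics/f_tz.png",a)
E
```

```text
time: 5.8
tool_pos: [0.6402, -0.1816, 0.0606]
ee_rot: [-1.57, 0.001, -0.083]
wrist_force: [0.1, 0.2, -0.6]
width: 0.0198
```

View pics/f_tz.png

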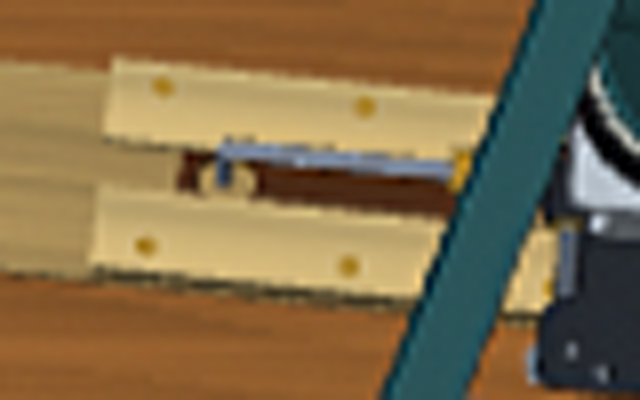

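```bash
python3 -m creep '[{"slide":[0,0,2],"roll":0,"grip":1},{"slide":[0,0,5],"roll":0,"grip":1},{"slide":[0,0,8],"roll":0,"grip":1},{"slide":[0,0,12],"roll":0,"grip":1},{"slide":[0,0,17],"roll":0,"grip":1},{"slide":[0,0,23],"roll":0,"grip":1},{"slide":[0,0,29],"roll":0,"grip":1},{"slide":[0,0,36],"roll":0,"grip":1},{"slide":[0,0,43],"roll":0,"grip":1},{"slide":[0,0,49],"roll":0,"grip":1},{"slide":[0,0,54],"roll":0,"grip":1},{"slide":[0,0,58],"roll":0,"grip":1},{"slide":[0,0,60],"roll":0,"grip":1},{"slide":[0,0,60],"roll":0,"grip":1}]'; python3 - <<'E'
from h import *
snap("wrist","g_wrist.png"); 
snap("top","g_top.png","top"); 
t=cv2.imread("pics/g_top.png");a=cv2.resize(t[140:190,190:320],None,fx=6,fy=6,interpolation=cv2.INTER_CUBIC)
cv2.imwrite("pics/g_tz.png",a)
E
```

```text
time: 7.02
tool_pos: [0.6456, -0.1212, 0.0614]
ee_rot: [-1.57, 0.0, -0.082]
wrist_force: [-0.3, 0.3, -0.3]
width: 0.0201
```

View pics/g_tz.png

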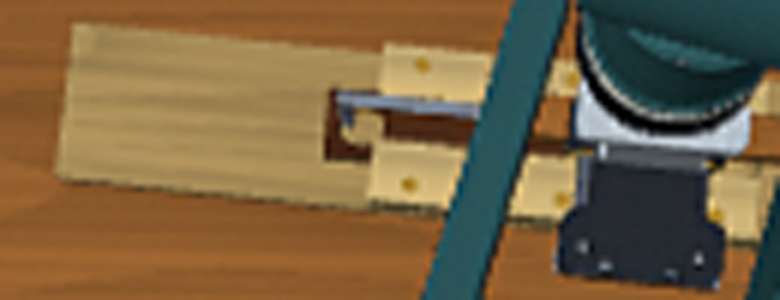

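View pics/g_wrist.png

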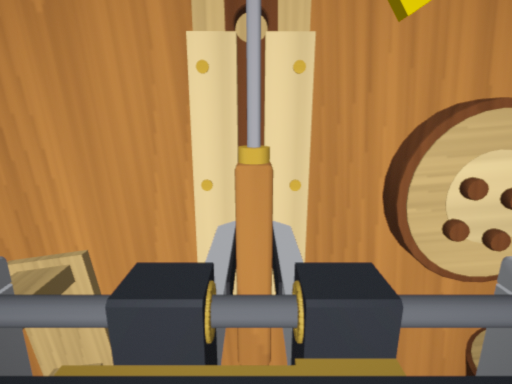

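The bar is following the hook. I'll drag it another 110 mm.

```bash
python3 -m creep '[{"slide":[0,0,2],"roll":0,"grip":1},{"slide":[0,0,6],"roll":0,"grip":1},{"slide":[0,0,12],"roll":0,"grip":1},{"slide":[0,0,19],"roll":0,"grip":1},{"slide":[0,0,26],"roll":0,"grip":1},{"slide":[0,0,34],"roll":0,"grip":1},{"slide":[0,0,42],"roll":0,"grip":1},{"slide":[0,0,50],"roll":0,"grip":1},{"slide":[0,0,58],"roll":0,"grip":1},{"slide":[0,0,66],"roll":0,"grip":1},{"slide":[0,0,74],"roll":0,"grip":1},{"slide":[0,0,82],"roll":0,"grip":1},{"slide":[0,0,89],"roll":0,"grip":1},{"slide":[0,0,96],"roll":0,"grip":1},{"slide":[0,0,102],"roll":0,"grip":1},{"slide":[0,0,106],"roll":0,"grip":1},{"slide":[0,0,109],"roll":0,"grip":1},{"slide":[0,0,110],"roll":0,"grip":1},{"slide":[0,0,110],"roll":0,"grip":1}]'; python3 - <<'E'
from h import *
snap("wrist","i_wrist.png"); 
snap("top","i_top.png","top"); 
t=cv2.imread("pics/i_top.png");a=cv2.resize(t[140:190,190:320],None,fx=6,fy=6,interpolation=cv2.INTER_CUBIC)
cv2.imwrite("pics/i_tz.png",a)
E
```

```text
time: 8.7
tool_pos: [0.6548, -0.0121, 0.0615]
ee_rot: [-1.571, -0.0, -0.083]
wrist_force: [-0.4, 0.0, -0.6]
width: 0.0197
```

View pics/i_tz.png

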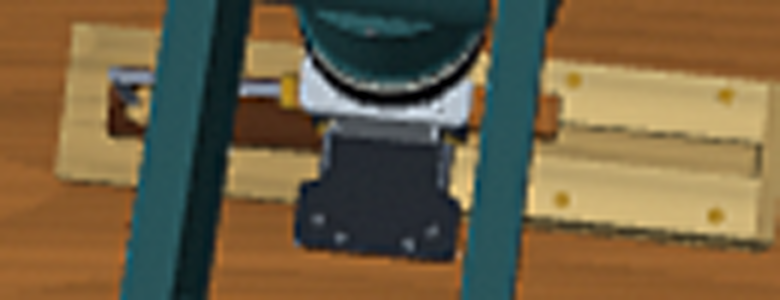

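View pics/i_wrist.png

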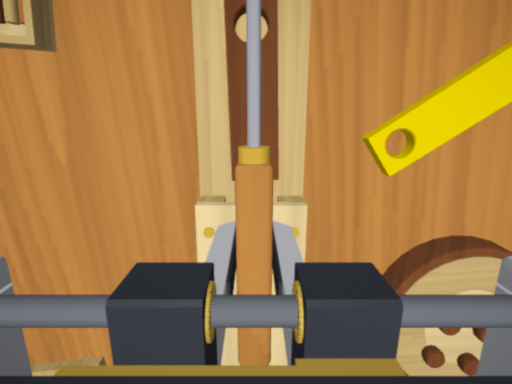

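```bash
python3 - <<'E'
from h import *
im=cv2.imread("pics/i_wrist.png"); ci=load("i_wrist.png"); f=lambda u,v,z: cast(ci,u,v,z).round(4)
cv2.imwrite("pics/i_wz.png",cv2.resize(im[0:220,185:320],None,fx=4,fy=2.7,interpolation=cv2.INTER_CUBIC))
print(f(253,181,.026),f(228,181,.026),f(277,181,.026),"lip",f(197,204,.039),f(306,204,.039),f(197,198,.012),"front",f(230,0,.026))
E
```

```text
[0.6574 0.0163 0.026 ] [0.6393 0.0178 0.026 ] [0.6747 0.0149 0.026 ] lip [0.6176 0.006  0.039 ] [ 6.929e-01 -2.000e-04  3.900e-02] [0.6123 0.0034 0.012 ] front [0.6525 0.1332 0.026 ]
```

View pics/i_wz.png

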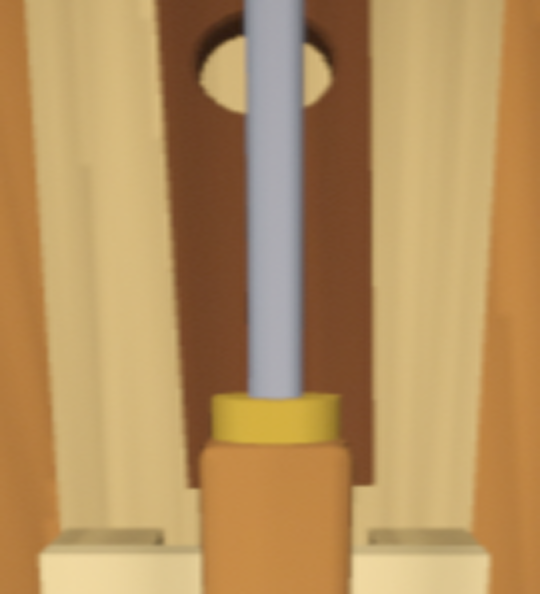

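The bar's rear end is about 13 mm clear of the cover. I'll centre the hook in the eye (6 mm back), lift it out and return to the cradle.

```bash
python3 -m creep '[{"slide":[0,0,-3],"roll":0,"grip":1},{"slide":[0,0,-6],"roll":0,"grip":1},{"slide":[0,0,-6],"roll":0,"grip":1},{"slide":[0,-6,-6],"roll":0,"grip":1},{"slide":[0,-14,-6],"roll":0,"grip":1},{"slide":[0,-24,-6],"roll":0,"grip":1},{"slide":[0,-40,-6],"roll":0,"grip":1},{"slide":[0,-60,-6],"roll":0,"grip":1},{"slide":[0,-75,-6],"roll":0,"grip":1},{"slide":[0,-80,-6],"roll":0,"grip":1},{"slide":[0,-80,-6],"roll":0,"grip":1}]'; python3 - <<'E'
from h import *
go([.4703,-.2026,.1415],.053)
E
```

```text
time: 9.72
tool_pos: [0.6558, -0.0183, 0.145]
ee_rot: [-1.571, -0.006, -0.083]
wrist_force: [-0.4, -0.4, -0.5]
width: 0.0198
slide [-169.6    2.5 -199. ] roll -7.8
```

```bash
python3 -m creep '[{"slide":[-5,0,-6],"roll":0,"grip":1},{"slide":[-16,0,-19],"roll":-0.5,"grip":1},{"slide":[-32,0,-38],"roll":-1.2,"grip":1},{"slide":[-50,0,-59],"roll":-2,"grip":1},{"slide":[-69,0,-81],"roll":-3,"grip":1},{"slide":[-88,0,-103],"roll":-4,"grip":1},{"slide":[-107,0,-126],"roll":-5,"grip":1},{"slide":[-126,0,-148],"roll":-6,"grip":1},{"slide":[-143,0,-168],"roll":-6.8,"grip":1},{"slide":[-157,0,-184],"roll":-7.4,"grip":1},{"slide":[-166,0,-195],"roll":-7.8,"grip":1},{"slide":[-169.5,0,-199],"roll":-7.8,"grip":1},{"slide":[-169.5,0,-199],"roll":-7.8,"grip":1},{"slide":[-169.5,0,-199],"roll":-7.8,"grip":1}]'; python3 - <<'E'
from h import *
o=robot.get_obs();print(o["tool_pos"],o["ee_rot"])
go([.4703,-.2026,.0645],.053)
snap("wrist","j_wrist.png"); snap("scene","j_scene.png","scene"); snap("top","j_top.png","top")
t=cv2.imread("pics/j_scene.png");cv2.imwrite("pics/j_sz.png",cv2.resize(t[120:290,140:340],None,fx=4,fy=3.5,interpolation=cv2.INTER_CUBIC))
E
```

```text
time: 10.88
tool_pos: [0.4685, -0.2022, 0.1407]
ee_rot: [-1.57, 0.001, 0.052]
wrist_force: [0.4, 0.2, -0.3]
width: 0.0199
[ 0.46847534 -0.2021614   0.14070569] [-1.56971381e+00  7.53885565e-04  5.24480090e-02]
slide [ 1.9 76.2 -0.6] roll -0.0
```

View pics/j_wrist.png

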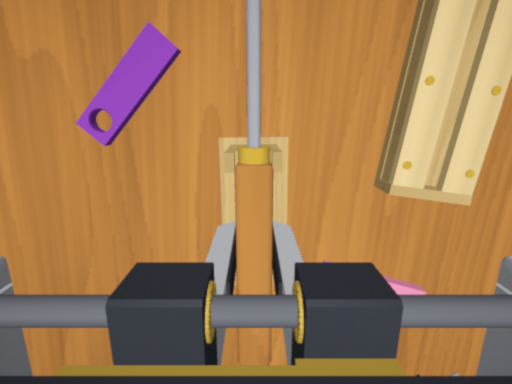

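View pics/j_sz.png

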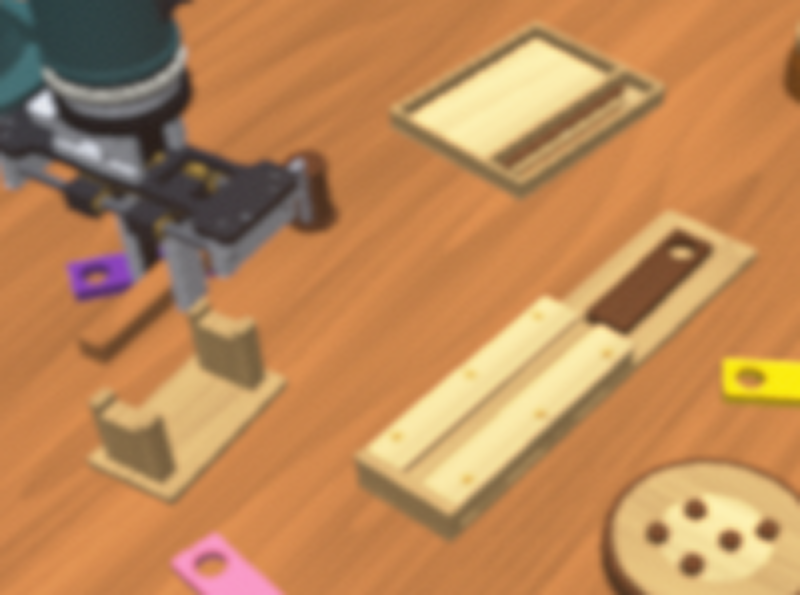

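The bar lies clear on the apron and the pick is above its notches. I'll lower the pick slowly, release it and rise.

```bash
python3 -m creep '[{"slide":[1.7,6,-0.5],"roll":0,"grip":1},{"slide":[1.7,20,-0.5],"roll":0,"grip":1},{"slide":[1.7,36,-0.5],"roll":0,"grip":1},{"slide":[1.7,50,-0.5],"roll":0,"grip":1},{"slide":[1.7,60,-0.5],"roll":0,"grip":1},{"slide":[1.7,67,-0.5],"roll":0,"grip":1},{"slide":[1.7,72,-0.5],"roll":0,"grip":1},{"slide":[1.7,75,-0.5],"roll":0,"grip":1},{"slide":[1.7,76,-0.5],"roll":0,"grip":1},{"slide":[1.7,76,-0.5],"roll":0,"grip":1},{"slide":[1.7,76,-0.5],"roll":0,"grip":1}]'; python3 - <<'E'
from h import *
snap("wrist","k_wrist.png")
im=cv2.imread("pics/k_wrist.png");cv2.imwrite("pics/k_z.png",np.hstack([im[100:300,160:350],cv2.imread("pics/c_wrist.png")[100:300,160:350]]).repeat(2,0).repeat(2,1))
E
```

```text
time: 11.95
tool_pos: [0.471, -0.2032, 0.0662]
ee_rot: [-1.572, -0.001, 0.053]
wrist_force: [0.1, -0.4, 0.3]
width: 0.02
```

View pics/k_z.png

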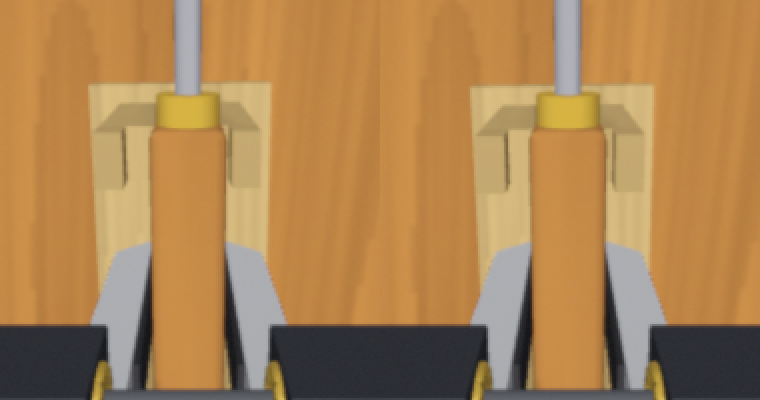

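```bash
python3 -m creep '[{"slide":[-0.7,1,0.5],"roll":0,"grip":1},{"slide":[-0.7,2,0.5],"roll":0,"grip":1},{"slide":[-0.7,2,0.5],"roll":0,"grip":1},{"slide":[-0.7,2,0.5],"roll":0,"grip":0.6},{"slide":[-0.7,2,0.5],"roll":0,"grip":0.5},{"slide":[-0.7,2,0.5],"roll":0,"grip":0.4},{"slide":[-0.7,2,0.5],"roll":0,"grip":0.4},{"slide":[-0.7,2,0.5],"roll":0,"grip":0.4}]'; python3 -m creep '[{"slide":[0,-6,0],"roll":0,"grip":0.4},{"slide":[0,-20,0],"roll":0,"grip":0.4},{"slide":[0,-45,0],"roll":0,"grip":0.4},{"slide":[0,-75,0],"roll":0,"grip":0.4},{"slide":[0,-105,0],"roll":0,"grip":0.4},{"slide":[0,-122,0],"roll":0,"grip":0.4},{"slide":[0,-127,0],"roll":0,"grip":0.4},{"slide":[0,-127,0],"roll":0,"grip":0.4}]'; python3 - <<'E'
from h import *
snap("wrist","l_wrist.png"); snap("top","l_top.png","top"); snap("scene","l_scene.png","scene")
t=cv2.imread("pics/l_scene.png");cv2.imwrite("pics/l_sz.png",cv2.resize(t[120:290,140:340],None,fx=4,fy=3.5,interpolation=cv2.INTER_CUBIC))
E
```

```text
time: 12.67
tool_pos: [0.4697, -0.2025, 0.0632]
ee_rot: [-1.571, 0.0, 0.053]
wrist_force: [0.4, -0.0, 0.3]
width: 0.0497
time: 13.33
tool_pos: [0.4707, -0.203, 0.1926]
ee_rot: [-1.573, -0.003, 0.053]
wrist_force: [-0.4, 0.2, -0.4]
width: 0.0563
```

View pics/l_wrist.png

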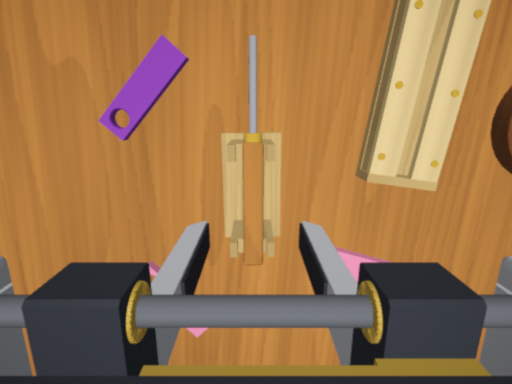

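View pics/l_sz.png

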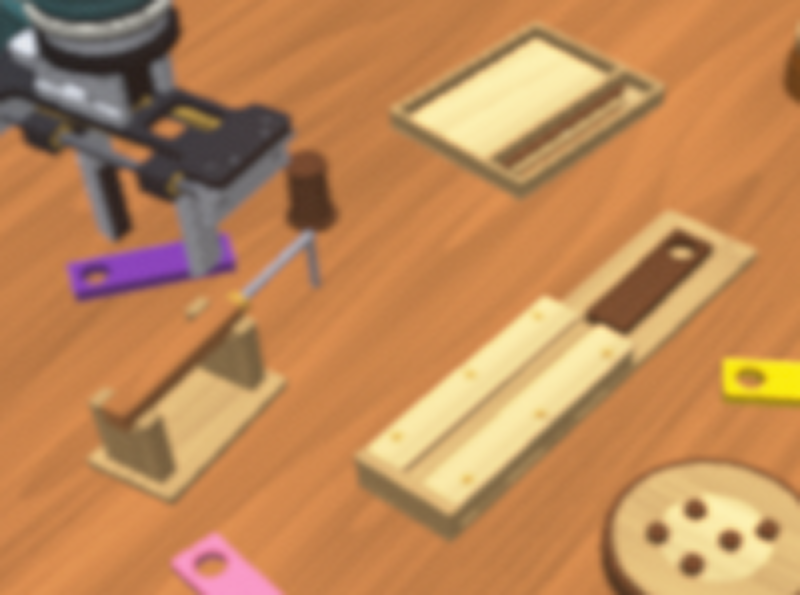

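View pics/l_top.png

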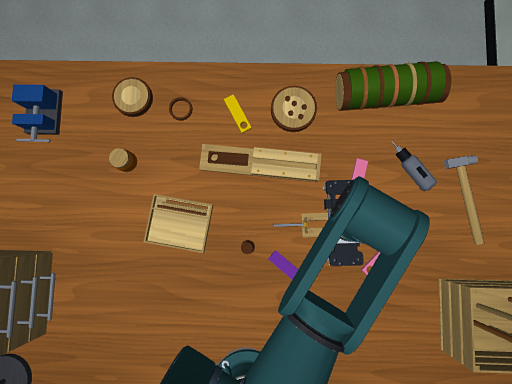

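The pick is seated as before. The bar is dark at top (207–250, 148–166). I'll measure it by mask.

```bash
python3 - <<'E'
from h import *
im=cv2.imread("pics/l_top.png"); ci=load("l_top.png")
hsv=cv2.cvtColor(im,cv2.COLOR_BGR2HSV); 
m=((hsv[:,:,2]<125)).astype(np.uint8); w=np.zeros_like(m); w[146:172,203:256]=m[146:172,203:256]
cs,_=cv2.findContours(w,cv2.RETR_EXTERNAL,cv2.CHAIN_APPROX_NONE); c=max(cs,key=cv2.contourArea)
pts=np.array([cast(ci,*p[0],.026)[:2]*1000 for p in c],np.float32); r=cv2.minAreaRect(pts); print(r, cv2.boundingRect(c))
go([r[0][0]/1000,r[0][1]/1000,.15],-.083)
E
```

```text
((660.7483520507812, 75.010009765625), (121.00118255615234, 36.858604431152344), 86.69258117675781) (208, 151, 41, 15)
slide [206.3  38.4 266.4] roll 7.8
```

```bash
python3 -m creep '[{"slide":[6,0,8],"roll":0.5,"grip":0.4},{"slide":[22,3,29],"roll":1.5,"grip":0.4},{"slide":[42,6,55],"roll":2.2,"grip":0.3},{"slide":[64,10,83],"roll":3,"grip":0.3},{"slide":[86,14,111],"roll":3.8,"grip":0.3},{"slide":[108,18,139],"roll":4.5,"grip":0.3},{"slide":[130,23,168],"roll":5.2,"grip":0.3},{"slide":[152,28,196],"roll":6,"grip":0.3},{"slide":[172,32,222],"roll":6.4,"grip":0.3},{"slide":[189,35,244],"roll":6.8,"grip":0.3},{"slide":[200,37,258],"roll":7,"grip":0.3},{"slide":[206,38,266],"roll":7,"grip":0.3},{"slide":[206,38,266],"roll":7,"grip":0.3},{"slide":[206,38,266],"roll":7,"grip":0.3}]'; python3 - <<'E'
from h import *
snap("wrist","m_wrist.png")
E
```

```text
time: 14.65
tool_pos: [0.6606, 0.0737, 0.1509]
ee_rot: [-1.572, 0.003, -0.069]
wrist_force: [-0.0, 0.1, -0.4]
width: 0.0658
```

View pics/m_wrist.png

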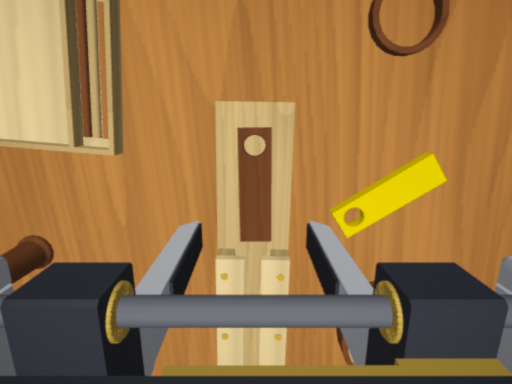

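```bash
python3 - <<'E'
from h import *
im=cv2.imread("pics/m_wrist.png"); ci=load("m_wrist.png")
hsv=cv2.cvtColor(im,cv2.COLOR_BGR2HSV); m=(hsv[:,:,2]<130).astype(np.uint8); w=np.zeros_like(m); w[115:246,225:285]=m[115:246,225:285]
cs,_=cv2.findContours(w,cv2.RETR_EXTERNAL,cv2.CHAIN_APPROX_NONE); c=max(cs,key=cv2.contourArea)
pts=np.array([cast(ci,*p[0],.026)[:2]*1000 for p in c],np.float32); r=cv2.minAreaRect(pts); print(r, cv2.boundingRect(c))
yaw=np.radians(r[2]-90) if r[2]>45 else np.radians(r[2]); print(yaw)
go([r[0][0]/1000,r[0][1]/1000,.0155],yaw)
E
```

```text
((662.1356201171875, 77.18709564208984), (118.53463745117188, 31.893901824951172), 86.89221954345703) (238, 128, 33, 113)
-0.054241001395807356
slide [  1.4 136.2   4.3] roll -0.9
```

```bash
python3 -m creep '[{"slide":[1,10,3],"roll":-0.9,"grip":0.35},{"slide":[1,32,3],"roll":-0.9,"grip":0.4},{"slide":[1,58,3],"roll":-0.9,"grip":0.42},{"slide":[1,84,3],"roll":-0.9,"grip":0.42},{"slide":[1,107,3],"roll":-0.9,"grip":0.42},{"slide":[1,122,3],"roll":-0.9,"grip":0.42},{"slide":[1,131,3],"roll":-0.9,"grip":0.42},{"slide":[1,135.5,3],"roll":-0.9,"grip":0.42},{"slide":[1,135.5,3],"roll":-0.9,"grip":0.42},{"slide":[1,135.5,3],"roll":-0.9,"grip":0.42}]'; python3 - <<'E'
from h import *
snap("wrist","n_wrist.png")
E
```

```text
time: 15.53
tool_pos: [0.6632, 0.0766, 0.018]
ee_rot: [-1.571, -0.002, -0.054]
wrist_force: [0.5, -0.6, -0.3]
width: 0.0546
```

View pics/n_wrist.png

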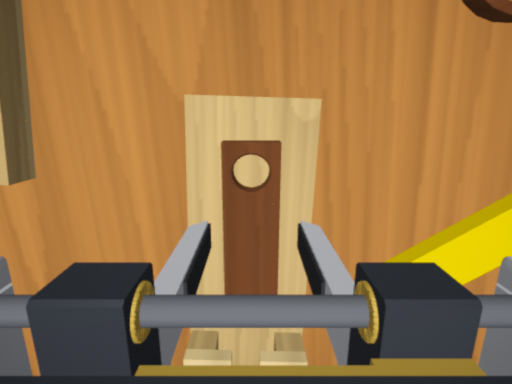

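The bar (columns 222–280) sits between the fingers. Closing.

```bash
python3 -m creep '[{"slide":[-0.5,2,0],"roll":0,"grip":0.45},{"slide":[-0.5,2.5,0],"roll":0,"grip":0.55},{"slide":[-0.5,2.5,0],"roll":0,"grip":0.8},{"slide":[-0.5,2.5,0],"roll":0,"grip":1},{"slide":[-0.5,2.5,0],"roll":0,"grip":1},{"slide":[-0.5,2.5,0],"roll":0,"grip":1},{"slide":[-0.5,2.5,0],"roll":0,"grip":1}]'; python3 -m creep '[{"slide":[0,-4,0],"roll":0,"grip":1},{"slide":[0,-14,0],"roll":0,"grip":1},{"slide":[0,-30,0],"roll":0,"grip":1},{"slide":[0,-50,0],"roll":0,"grip":1},{"slide":[0,-70,0],"roll":0,"grip":1},{"slide":[0,-83,0],"roll":0,"grip":1},{"slide":[0,-88,0],"roll":0,"grip":1},{"slide":[0,-88,0],"roll":0,"grip":1}]'; python3 - <<'E'
from h import *
snap("wrist","p_wrist.png");snap("scene","p_scene.png","scene")
ct=load("d_top.png"); im=cv2.imread("pics/a_top.png")
t=lambda u,v,z: cast(ct,135+(u+.5)/6-.5,185+(v+.5)/6-.5,z)[:2]
A,B,C,D=t(110,57,.023),t(468,120,.023),t(410,408,.023),t(55,343,.023)
# z4 pixels: A +x+y, B +x-y, C -x-y, D -x+y
cen=(A+B+C+D)/4; yv=(A-B+D-C)/2; xv=(A-D+B-C)/2
print(cen,np.linalg.norm(yv),np.linalg.norm(xv),np.arctan2(-yv[0],yv[1]),np.arctan2(xv[1],xv[0]))
yaw=np.arctan2(-yv[0],yv[1]); ux=np.array([np.cos(yaw),np.sin(yaw)]); bay=cen+ux*(-.0725+.005+.0475); print("bay",bay)
go([*bay,.105],yaw)
E
```

```text
time: 16.17
tool_pos: [0.6623, 0.0771, 0.0149]
ee_rot: [-1.571, -0.0, -0.053]
wrist_force: [0.1, -0.3, 1.0]
width: 0.0336
time: 16.83
tool_pos: [0.6632, 0.077, 0.1048]
ee_rot: [-1.571, -0.004, -0.053]
wrist_force: [0.7, -1.3, -0.3]
width: 0.0336
[0.46326261 0.21632861] 0.18011932638752146 0.14299851752314627 -0.1515473022240818 -0.14968997393825245
bay [0.44349184 0.21934797]
slide [-225.4   -3.1  130.5] roll 5.6
```

View pics/p_wrist.png

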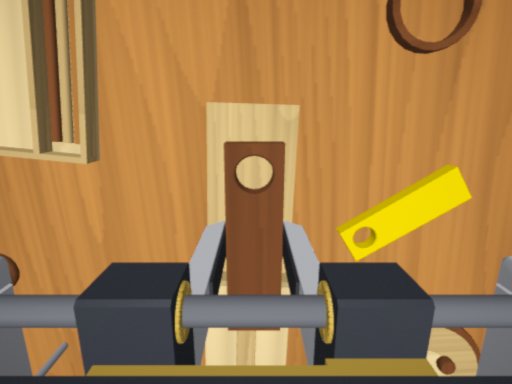

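Bar held with the opening at 33.6 mm, which matches its width. Moving over the bay.

```bash
python3 -m creep '[{"slide":[-7,0,4],"roll":0,"grip":1},{"slide":[-22,0,13],"roll":0.5,"grip":1},{"slide":[-43,0,25],"roll":1,"grip":1},{"slide":[-67,0,39],"roll":1.6,"grip":1},{"slide":[-92,0,53],"roll":2.2,"grip":1},{"slide":[-117,0,68],"roll":3,"grip":1},{"slide":[-142,0,82],"roll":3.6,"grip":1},{"slide":[-167,0,97],"roll":4.2,"grip":1},{"slide":[-190,0,110],"roll":4.8,"grip":1},{"slide":[-208,0,120],"roll":5.3,"grip":1},{"slide":[-220,0,127],"roll":5.6,"grip":1},{"slide":[-225,0,130.5],"roll":5.6,"grip":1},{"slide":[-225,0,130.5],"roll":5.6,"grip":1},{"slide":[-225,0,130.5],"roll":5.6,"grip":1}]'; python3 - <<'E'
from h import *
snap("wrist","q_wrist.png");snap("scene","q_scene.png","scene")
o=robot.get_obs(); print(o["joint_positions"].round(2))
t=cv2.imread("pics/q_scene.png");cv2.imwrite("pics/q_sz.png",cv2.resize(t[60:220,180:380],None,fx=4,fy=3.5,interpolation=cv2.INTER_CUBIC))
E
```

```text
time: 18.1
tool_pos: [0.4441, 0.2192, 0.1018]
ee_rot: [-1.572, 0.0, -0.15]
wrist_force: [-0.4, 0.3, -0.4]
width: 0.0338
[ 0.34  0.01  1.66 -0.    1.47  0.49]
```

View pics/q_wrist.png

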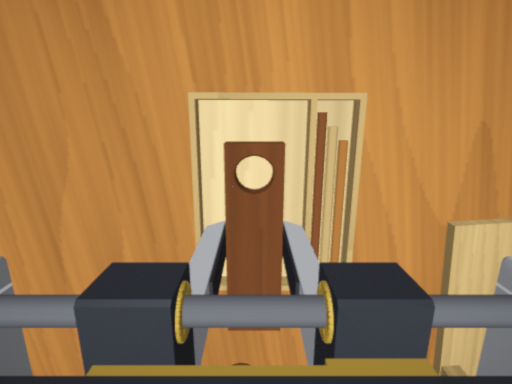

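View pics/q_sz.png

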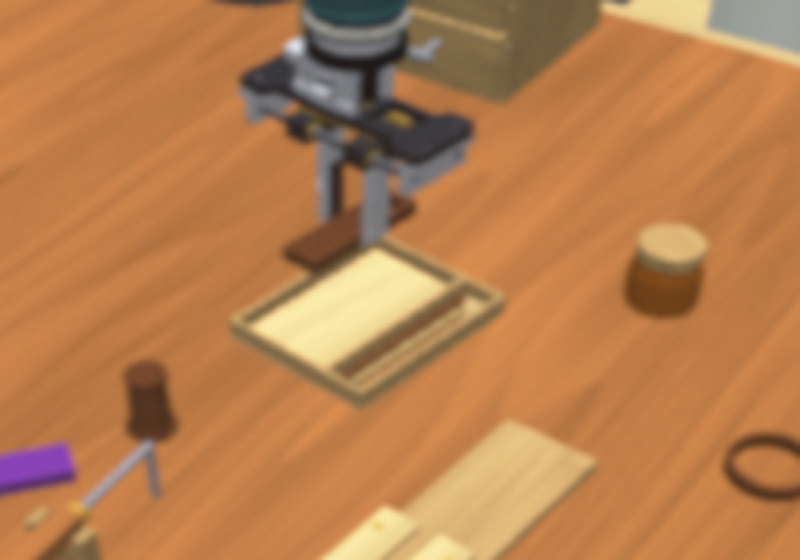

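```bash
python3 - <<'E'
from h import *
ci=load("q_wrist.png")
for z in (.023,.005): print(cast(ci,253,99,z),cast(ci,295,279,z))
E
python3 -m creep '[{"slide":[0,6,0],"roll":0,"grip":1},{"slide":[0,18,0],"roll":0,"grip":1},{"slide":[0,32,0],"roll":0,"grip":1},{"slide":[0,46,0],"roll":0,"grip":1},{"slide":[0,58,0],"roll":0,"grip":1},{"slide":[0,68,0],"roll":0,"grip":1},{"slide":[0,76,0],"roll":0,"grip":1},{"slide":[0,80,0],"roll":0,"grip":1},{"slide":[0,80,0],"roll":0,"grip":1},{"slide":[0,80,0],"roll":0,"grip":1}]'; python3 - <<'E'
from h import *
snap("wrist","r_wrist.png")
E
```

```text
[0.45728118 0.30568733 0.023     ] [0.47230209 0.13847402 0.023     ]
[0.4573781  0.30661928 0.005     ] [0.47344567 0.12775462 0.005     ]
time: 19.03
tool_pos: [0.4446, 0.2193, 0.0225]
ee_rot: [-1.571, -0.0, -0.151]
wrist_force: [0.1, -0.6, -0.2]
width: 0.0337
```

View pics/r_wrist.png

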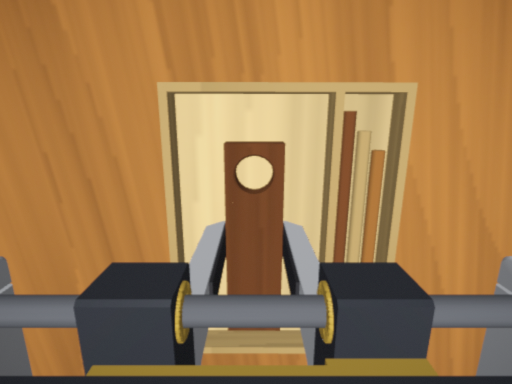

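```bash
python3 - <<'E'
from h import *
ci=load("r_wrist.png"); f=lambda u,v,z: cast(ci,u,v,z).round(4)
print("bar rear",f(254,331,.0335),"front",f(254,142,.0335),"near wall",f(254,333,.023),"far",f(254,93,.023),"left",f(176,200,.023),"div",f(331,200,.023),"bar sides",f(226,200,.0335),f(284,200,.0335))
E
```

```text
bar rear [0.4363 0.1588 0.0335] front [0.4545 0.2788 0.0335] near wall [0.4348 0.1488 0.023 ] far [0.4584 0.3048 0.023 ] left [0.4018 0.2504 0.023 ] div [0.4958 0.2361 0.023 ] bar sides [0.4335 0.2485 0.0335] [0.4666 0.2435 0.0335]
```

```bash
python3 -m creep '[{"slide":[0,3,2],"roll":0,"grip":1},{"slide":[0,6,2],"roll":0,"grip":1},{"slide":[0,8.5,2],"roll":0,"grip":1},{"slide":[0,10.5,2],"roll":0,"grip":1},{"slide":[0,11.5,2],"roll":0,"grip":1},{"slide":[0,12.5,2],"roll":0,"grip":1},{"slide":[0,13,2],"roll":0,"grip":1},{"slide":[0,13,2],"roll":0,"grip":1}]'
```

```text
time: 19.75
tool_pos: [0.4446, 0.2213, 0.0093]
ee_rot: [-1.571, 0.0, -0.151]
wrist_force: [-0.7, -1.0, -2.6]
width: 0.0337
```

```bash
python3 -m creep '[{"slide":[0,0.5,0],"roll":0,"grip":1},{"slide":[0,1,0],"roll":0,"grip":1},{"slide":[0,1,0],"roll":0,"grip":1},{"slide":[0,1,0],"roll":0,"grip":1}]';python3 -m creep '[{"slide":[0,0.5,0],"roll":0,"grip":1},{"slide":[0,0.8,0],"roll":0,"grip":1},{"slide":[0,0.8,0],"roll":0,"grip":1},{"slide":[0,0.8,0],"roll":0,"grip":1}]'
```

```text
time: 20.08
tool_pos: [0.4447, 0.2213, 0.0085]
ee_rot: [-1.571, -0.0, -0.151]
wrist_force: [-0.6, -0.4, -0.5]
width: 0.0339
time: 20.42
tool_pos: [0.4447, 0.2213, 0.0078]
ee_rot: [-1.571, -0.0, -0.151]
wrist_force: [-1.1, 0.9, 0.2]
width: 0.0339
```

```bash
python3 -m creep '[{"slide":[0,0.4,0],"roll":0,"grip":1},{"slide":[0,0.8,0],"roll":0,"grip":1},{"slide":[0,0.8,0],"roll":0,"grip":1},{"slide":[0,0.8,0],"roll":0,"grip":1}]'
```

```text
time: 20.75
tool_pos: [0.4448, 0.2213, 0.0078]
ee_rot: [-1.571, -0.0, -0.151]
wrist_force: [-2.2, -0.8, 5.9]
width: 0.0339
```

Contact: 5.9 N upward and the tool has stopped at 7.8 mm, so the bar is on the floor. Releasing with a small opening so the fingers don't touch the walls.

```bash
python3 -m creep '[{"slide":[0,-0.4,0],"roll":0,"grip":0.62},{"slide":[0,-0.4,0],"roll":0,"grip":0.58},{"slide":[0,-0.4,0],"roll":0,"grip":0.5},{"slide":[0,-0.4,0],"roll":0,"grip":0.5},{"slide":[0,-0.4,0],"roll":0,"grip":0.5},{"slide":[0,-3,0],"roll":0,"grip":0.5},{"slide":[0,-10,0],"roll":0,"grip":0.5},{"slide":[0,-24,0],"roll":0,"grip":0.5},{"slide":[0,-45,0],"roll":0,"grip":0.5},{"slide":[0,-75,0],"roll":0,"grip":0.5},{"slide":[0,-110,0],"roll":0,"grip":0.5},{"slide":[0,-140,0],"roll":0,"grip":0.5},{"slide":[0,-150,0],"roll":0,"grip":0.5},{"slide":[0,-150,0],"roll":0,"grip":0.5}]'; python3 - <<'E'
from h import *
snap("wrist","s_wrist.png");snap("scene","s_scene.png","scene");snap("top","s_top.png","top")
a=cv2.imread("pics/a_top.png");b=cv2.imread("pics/s_top.png")
cv2.imwrite("pics/s_cmp.png",cv2.absdiff(a,b)*2)
t=cv2.imread("pics/s_scene.png");cv2.imwrite("pics/s_sz.png",cv2.resize(t[100:290,140:370],None,fx=3.4,fy=3.1,interpolation=cv2.INTER_CUBIC))
E
```

```text
time: 21.92
tool_pos: [0.4468, 0.2221, 0.1611]
ee_rot: [-1.567, -0.007, -0.151]
wrist_force: [-0.8, -0.7, 0.1]
width: 0.0472
```

View pics/s_wrist.png

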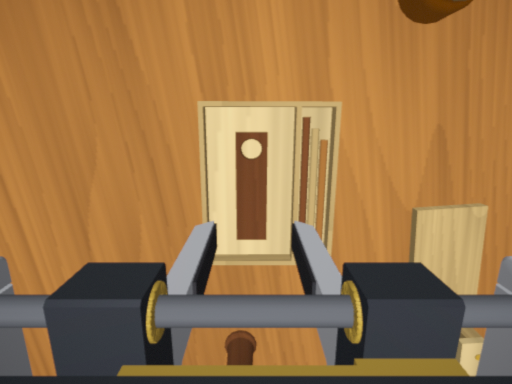

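View pics/s_sz.png

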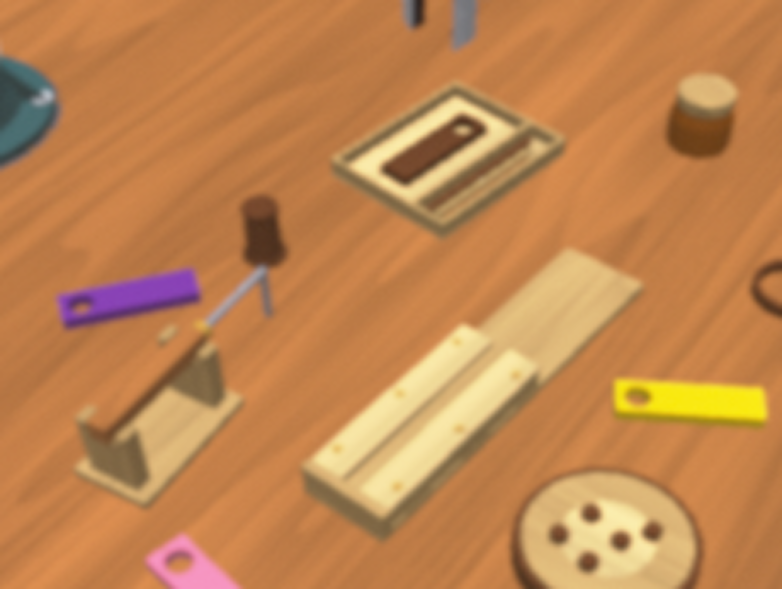

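View pics/s_cmp.png

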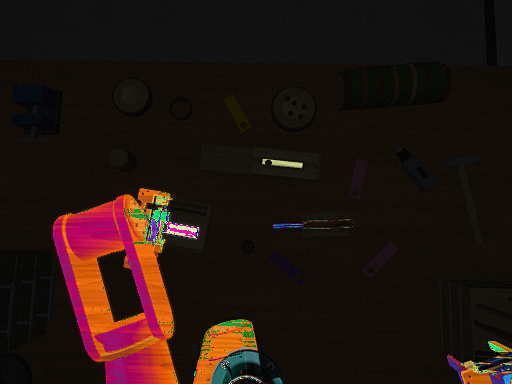

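The bar lies flat in the bay and nothing else has changed, apart from a thin difference line along the pick. I'll measure that.

```bash
python3 - <<'E'
from h import *
ci=camera_info("top")
for n in ("a_top","s_top"):
    im=cv2.imread(f"pics/{n}.png").astype(int); B,G,R=im[...,0],im[...,1],im[...,2]
    w=np.zeros(B.shape,bool); w[205:245,265:308]=True
    m=w&(B>R); v,u=np.nonzero(m)
    x=cast(ci,u.min(),v[u<=u.min()+2].mean(),.082)[:2]; y=cast(ci,u.max(),v[u>=u.max()-2].mean(),.082)[:2]; d=x-y
    print(n,m.sum(),u.min(),u.max(),v.mean(),x.round(4),y.round(4),np.arctan2(-d[0],d[1]).round(3))
a=cv2.imread("pics/a_top.png")[200:250,260:360];b=cv2.imread("pics/s_top.png")[200:250,260:360]
cv2.imwrite("pics/t.png",np.vstack([cv2.resize(q,None,fx=6,fy=6,interpolation=cv2.INTER_CUBIC) for q in (a,b)]))
E
```

```text
a_top 61 273 302 225.72131147540983 [ 0.4595 -0.0628] [ 0.4642 -0.1429] 0.058
s_top 59 273 302 224.54237288135593 [ 0.4637 -0.0627] [ 0.467  -0.1428] 0.041
```

View pics/t.png

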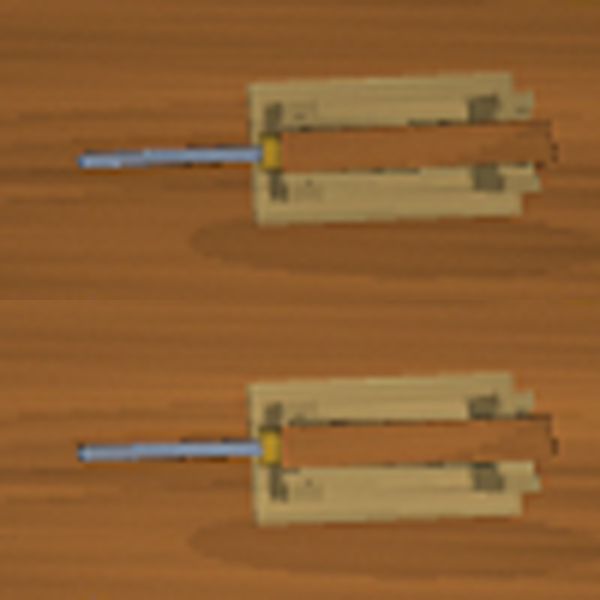

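```bash
python3 - <<'E'
from bench import ticket
print(ticket.close_job())
E
```

```text
the job is handed in; nothing more can be done
None
```

I dragged the bar out with the pick, put the pick back in its cradle and laid the bar flat in the tray's wide bay. The job was handed in at about 22 s. The fingers did not touch the bar until it was clear of the covered slot.

- **Bar out of the slot:** it came to rest with its rear end about 13 mm past the end of the cover, measured in the wrist view.
- **Pick in its cradle:** it sits in both notches and looks level. The top view showed about 3 mm of sideways shift towards +x (4 mm at the hook) and about 1° of turn compared with the start. The handle has 5 mm of play each side in its notches, so I left it rather than disturb it again.
- **Bar in the bay:** I lowered it until it met the floor at about 6 N, then released it. It lies flat and roughly central, clear of all the walls.
- **Other things:** comparing the first and last top views, nothing else visible had moved, including the spool, jar, rotary tool and look-alike bars. Part of the view near the tray was hidden by the arm. The gripper ended clear, about 0.16 m above the table.

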